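# Register a round tile and fold the dot stencil over it

### The job

On the plywood stencil jig, push the loose round tile along the board until it sits home against both brass pins. Then swing the hinged stencil leaf over its spine with the fingertips so that it lies flat on the tile, and finish while still pressing the leaf down on the tile, ready for colour to be dabbed through. Slide the tile, do not lift it, and leave the other things on the table where they are.

Things in the scene. Friction and masses are not known exactly. Their poses are not given: they have to be found in the camera images.
- jig: Stencil jig, fixed to the table: plywood board 210 x 126 mm, its top 24 mm above the table. Origin on the table plane below the spine's middle; x points across the spine from the folded-back leaf to the tile's side (roughly away from the robot), y along the spine, z up. Board spans x -60 to +150 mm. A strip at x -57 to -43 mm carries the folded-back leaf, its underside at z 33 mm.
- stencil (a joint): Angle of the plywood stencil leaf about the spine, rad: 0 = folded back flat towards the jig's -x, 1.57 = upright, 3.14 = flat over the tile. Starts between 0 and 0.25. Slightly stiff hinge: the leaf stays where it is left, takes about 1 N at its free edge to move, and must be pushed all the way down. Leaf 4 mm thick, 110 mm along the spine, with seven round holes of 9 and 12 mm.
- spine (a point): Middle of the hinge axis, 35 mm above the table; the axis runs along the jig's y. A wooden cleat 18 mm wide, up to 31 mm above the table, stands under it.
- nest_centre (a point): Where the tile's centre must come: the centre of a tile that touches both brass pins, 53 mm from the spine along the jig's x, 4.5 mm above the board. The slick polished pins (8 mm thick, standing 7 mm above the board) are 29 mm from the spine along x and 29 mm either side of the middle.
- stencil_edge (a point): Middle of the leaf's free edge, 105 mm from the hinge axis, half-way through its thickness; moves with the leaf. Folded back, the outer 45 mm of the leaf overhang the end of the board with at least 33 mm of free air down to the table: room to bring a tilted fingertip in under the edge.
- stencil_middle (a point): Centre of the leaf's hole pattern, 53 mm from the hinge axis, half-way through its thickness; comes over the tile's centre when the leaf lies on it.
- tile_centre (a point): Centre (half-way up) of the loose round terracotta bisque tile, 68 mm across, 9 mm thick, about 60 g, lying on the jig's board beyond the pins, up to 45 mm from its place. Pushed towards the spine it meets the two pins; it is home when it touches both. Its top then lies 33 mm above the table, level with the leaf's resting plane.
- colour_dish: Bystander: small cream dish, 70 mm across, 27 mm high; origin at the centre of its underside.
- oxide_dropper: Bystander: amber dropper bottle, 34 mm across, 102 mm high; origin at the centre of its underside.
- pinch_pot: Bystander: small grey pot, 68 mm across, 49 mm high, standing on the white banding wheel (about 0.1 m high) left of the jig; origin at the centre of its underside.
- masking_tape: Bystander: roll of masking tape lying flat at the table's left, 98 mm across, 25 mm high; origin at the centre of its underside.
- ring_cutter_2: Bystander: small metal ring cutter at the left, 49 mm across, 28 mm high; origin at the centre of its underside.
- marker: Bystander: red and white marker pen lying behind the banding wheel, 135 mm long (along its y), 16 mm thick; origin under its middle.

How it is judged:
By the outcome, as a careful person would: the job done as asked, in the order asked, and still so for the second after the job is handed in, while the arm keeps its last pose, push and grip.
It also fails if it takes over 48 s, if anything falls off the work surface, if the arm or the gripper's body presses on something with over 40 N, if the wrist force passes 120 N, or if a joint passes its speed limit or range.

### The arm

A 7-joint arm with a two-finger parallel gripper is mounted at the origin on a cart in front of the work surface, level with it; the furniture and walls round the work are solid. World frame = base frame: x ahead of the robot, y to its left, z up, the work surface at z = 0. Lengths are in m, angles in rad, forces in N, time in s.
With the tool pointing down it reaches from about 0.425 to 0.875 m from the base axis. Payload 4.7 kg.
Tool frame: the origin (TCP) lies midway between the tips of the shut fingers; the grasp point (between the pads) lies 19 mm behind it; x points along the fingers, y is the direction in which the jaws open and shut, and the axes are right-handed (so a half turn about x gives the same grasp; the last joint's range is limited). The gripper opens to 87 mm and grips with 3 to 60 N. Pads are 19 mm wide; open, the fingers measure 117 mm over their backs; the gripper's body (75 mm by 190 mm) begins 51 mm behind the grasp point.
Start: joints at [1.13, 0.321, -0.07, 1.45, 0.023, 1.371, -0.057], TCP at [0.286, -0.584, 0.223] pointing down, gripper open.
Joint ranges: [-2.86, 2.86], [-0.3, 2.09], [-1.38, 1.24], [0.06, 2.45], [-1.56, 4.7], [0.09, 2.05], [-2.69, 2.69]. Speed limits (rad/s): [2.57, 2.57, 3.14, 3.14, 3.14, 3.14, 3.14].

### API

Orientations are given as a rotation vector (axis times angle).
In Python, from bench import ctrl gives the robot as it stands. The module is installed in compiled form; this text tells all that it offers.
- The arm moves only by the tool servo_tool, never from a script. Its arguments are lists of equal length, an entry for each row: "dp": the shift along the tool's x, y, z in units of 25 mm (1.0 is 25 mm), a list of three; "yaw": the turn about the tool's x in units of 6 degrees (1.0 is 6 degrees). A call has exactly 5 rows; each row shifts and turns the commanded pose from where the row before left it, along the tool's axes as they then stand; what a row does not reach is not made up. A row lasts 1/10 s, in which the tool goes at most 50 mm and 8.59 degrees, less where a joint would pass 70% of its speed; a pose out of reach is approached as far as the arm can. A call is refused whole if a number of a shift passes 1 or a number of a turn 1, either way. A call with a gripper value outside its range is refused whole. "fingers" is the opening, from 0 (shut) to 1 (fully open), set as the call begins (left out, the last holds). The fingers move at their own pace and stop on an object; "grip_force" is the grip in N (left out, the last holds). Time passes only in rows, so rows that do not move let the fingers close, or fill a call up. It gives the time, the measured TCP pose, the force and the opening at its end, in the units of the state.
- ctrl.get_state(): the state, without advancing time (a new reading comes with each control period).
- ctrl.get_image(name): name is "side" or "top"; returns (picture, depth): 480x640x3 uint8, red, green, blue; 480x640 float32, m along the optical axis (not along the pixel's ray), 0 where there is no reading.
- ctrl.camera_info(name): a dict with "fx", "fy", "cx", "cy" (pixels), "extrinsics" (4x4, takes a point from world to camera coordinates). Camera axes: x right, y down, z forward; pixel columns grow to the right and rows downward; lengths in m; the calibration is good to about 2 mm. A picture is of the moment at which its call begins. camera_info takes no time and is no camera call.
- ctrl.close_job(): hands the job in, once; it reports no verdict.
Trained networks look in the newest picture that a camera, given by its name, has taken for a name from the list of things; names that differ only in an ending like _2 or _b are one class to them, and where a whole thing is asked for, a point or a joint stands for the part that bears it (a point fixed in the world has none). Each returns a list of dicts, best first, with "score" (0 to 1); they miss things now and then, are a little off and sometimes report something else, mostly with a low value. They report only what shows in the picture. A call takes as long as a camera call.
- ctrl.search_frame(camera, label): "extent" ([left, top, right, bottom] in pixels, round what is visible of it).
- ctrl.cut_out(camera, label): "region" (480x640 bool, what is visible of it) and "extent" ([left, top, right, bottom] in pixels, round what is visible of it).
The state is a dict: "time": time; "joint_positions": joint angles; "qd": joint speeds; "joint_torque": joint torques, N m; "position": TCP position; "tool_rot": TCP orientation; "ft_force": force on the tool from outside, world axes, zero at the start; "torque": the same for the moment, N m; "grip_width": opening from 0.0 (shut) to 1.0 (fully open).
Only numpy, scipy, OpenCV 4.12 (cv2) and the standard library are available. Lean on these libraries where they do the work, as an engineer would, in place of code of your own. Each camera call takes 0.05 s, during which the arm holds its last target.

## Working session

There is one attempt and no reset: what is moved stays moved. The work goes in short steps, Python scripts to look and compute and a tool call to move; the robot and the scene stay as the last step left them, time stands still between calls to the robot, and variables do not carry over. Pictures are saved under pics/ and viewed, and the job is handed in when it is done.

Besides the shell and the picture viewer there is one more tool, called after "Request:" as name([rows], argument=value, ...), one row to a line, values as JSON. servo_tool: Moves the arm, as the interface text tells. Its arguments: {"type":"object","properties":{"dp":{"type":"array","items":{"type":"array","items":{"type":"number"}}},"yaw":{"type":"array","items":{"type":"number"}},"fingers":{"type":"number"},"grip_force":{"type":"number"}},"required":["dp","yaw"]}

```bash
mkdir -p pics; cat > h.py <<'E'
import numpy as np, cv2
from bench import ctrl
from scipy.spatial.transform import Rotation as R
def cam(n):
    i=ctrl.camera_info(n); return i,np.linalg.inv(np.array(i['extrinsics']))
def cloud(n,d):
    i,T=cam(n); v,u=np.mgrid[0:480,0:640]
    P=np.stack([(u-i['cx'])/i['fx']*d,(v-i['cy'])/i['fy']*d,d],-1)
    return P@T[:3,:3].T+T[:3,3]
def proj(n,p):
    i,_=cam(n);E=np.array(i['extrinsics']);q=E[:3,:3]@np.array(p)+E[:3,3]
    return i['fx']*q[0]/q[2]+i['cx'],i['fy']*q[1]/q[2]+i['cy']
def shot(n,f):
    im,d=ctrl.get_image(n); cv2.imwrite(f'pics/{f}.png',im[:,:,::-1]); np.savez(f'pics/{f}.npz',im=im,d=d); return im,d
E
python3 - <<'E'
from h import *
for n in('side','top'):
    im,d=shot(n,n+'0'); i,T=cam(n); print(n,i['fx'],T[:3,3].round(3),T[:3,2].round(3))
    P=cloud(n,d)
    for l in('tile_centre','stencil','jig'):
        for r in ctrl.cut_out(n,l)[:2]:
            m=r['region']&(d>0); print(l,round(r['score'],2),np.round(r['extent']),np.median(P[m],0).round(4),P[m].min(0).round(3),P[m].max(0).round(3))
s=ctrl.get_state();print({k:np.round(v,3) for k,v in s.items()})
E
```

```text
side 442.6476096069859 [ 0.474 -0.777  0.679] [ 0.104  0.773 -0.625]
tile_centre 0.76 [342. 290. 376. 316.] [ 0.6274 -0.1799  0.0328] [ 0.595 -0.21   0.022] [ 0.662 -0.133  0.036]
stencil 0.93 [263. 303. 344. 364.] [ 0.5096 -0.245   0.0388] [ 0.436 -0.316 -0.003] [ 0.582 -0.134  0.044]
jig 0.66 [263. 271. 399. 369.] [ 0.5577 -0.2221  0.0262] [ 0.44  -0.318 -0.004] [ 0.709 -0.051  0.044]
top 478.234067388482 [ 0.43  -0.012  0.988] [ 0.15  -0.002 -0.989]
tile_centre 0.6 [371. 190. 406. 220.] [ 0.63   -0.1773  0.0329] [ 0.597 -0.211  0.021] [ 0.666 -0.144  0.038]
stencil 0.8 [388. 226. 461. 302.] [ 0.5114 -0.2454  0.0388] [ 0.44  -0.323 -0.005] [ 0.588 -0.17   0.045]
jig 0.64 [341. 168. 462. 302.] [ 0.5596 -0.2074  0.0264] [ 0.438 -0.32  -0.005] [ 0.713 -0.079  0.045]
jig 0.64 [372. 191. 409. 222.] [ 0.63   -0.1765  0.0329] [ 0.597 -0.211  0.021] [ 0.664 -0.144  0.038]
{'time': np.float64(0.4), 'joint_positions': array([ 1.13 ,  0.321, -0.07 ,  1.451,  0.023,  1.371, -0.057]), 'qd': array([ 0.   , -0.003,  0.002, -0.003,  0.001, -0.   , -0.002]), 'joint_torque': array([-0.0000e+00, -4.9046e+01, -4.0200e-01, -3.1229e+01, -6.3000e-02,
        3.6000e-02,  0.0000e+00]), 'position': array([ 0.285, -0.584,  0.222]), 'tool_rot': array([ 1.969,  0.456, -1.969]), 'ft_force': array([ 0.4  ,  0.241, -0.167]), 'torque': array([ 0.017, -0.016,  0.015]), 'grip_width': np.float64(1.001)}
```

```bash
ls pics
```

```text
side0.npz
side0.png
top0.npz
top0.png
```

View pics/side0.png

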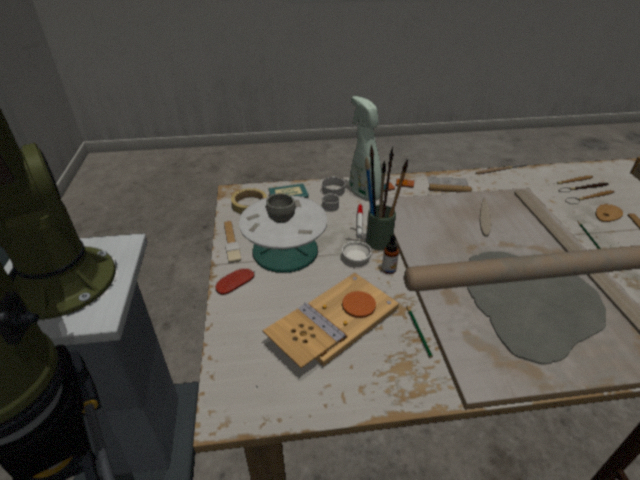

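View pics/top0.png

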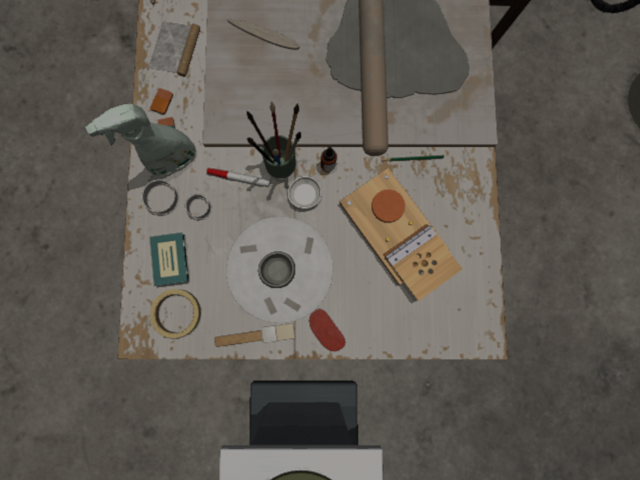

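```bash
python3 - <<'E'
from h import *
from scipy.optimize import minimize
# crops
for n,b in(('top',(150,320,320,480)),('side',(240,390,240,420))):
    im=np.load(f'pics/{n}0.npz')['im'][b[0]:b[1],b[2]:b[3]]
    cv2.imwrite(f'pics/{n}0c.png',cv2.resize(im[:,:,::-1],None,fx=4,fy=4,interpolation=cv2.INTER_CUBIC)[:600,:800])
# leaf: points by cut_out, height 33..50
for n in('top','side'):
    d=np.load(f'pics/{n}0.npz')['d'];P=cloud(n,d)
    v=[r for r in ctrl.cut_out(n,'stencil')][0]['region']&(d>0)
    Q=P[v];Q=Q[Q[:,2]>.03]
    (c,s,a)=cv2.minAreaRect((Q[:,:2]*1000).astype(np.float32));print(n,np.round(c,1),np.round(s,1),a)
    A=np.c_[Q,np.ones(len(Q))][:,[0,1,3]];co=np.linalg.lstsq(A,Q[:,2],rcond=None)[0];print('plane',co)
    t=[r for r in ctrl.cut_out(n,'tile_centre')][0]['region']&(d>0)
    Q=P[t];Q=Q[(Q[:,2]>.03)];c,r=cv2.minEnclosingCircle((Q[:,:2]*1000).astype(np.float32));print('tile',np.round(c,1),r,Q.mean(0))
    b=(abs(P[...,2]-.024)<.0035)&(P[...,0]>.4)&(P[...,0]<.75)&(P[...,1]<-.03)&(P[...,1]>-.36)
    n_,lab=cv2.connectedComponents(b.astype(np.uint8));k=np.bincount(lab[lab>0]).argmax();Q=P[lab==k]
    print('board',len(Q),cv2.minAreaRect((Q[:,:2]*1000).astype(np.float32)),Q[:,2].mean())
E
```

```text
top [ 514.1 -244.1] [109.5 111.2] 35.12344741821289
plane [-0.02250296 -0.01416347  0.04689108]
tile [ 630.5 -177. ] 33.841217041015625 [ 0.63051948 -0.17710514  0.03313316]
board 3265 ((591.7094116210938, -188.69784545898438), (209.74725341796875, 126.70353698730469), 34.989009857177734) 0.023948694842722405
side [ 513.6 -240.8] [115.1 112.3] 34.789100646972656
plane [-0.02191133 -0.012654    0.04693934]
tile [ 628.7 -176.1] 34.4314079284668 [ 0.62854171 -0.17775429  0.03294318]
board 2604 ((590.3248901367188, -187.79312133789062), (211.27476501464844, 127.01725769042969), 35.302452087402344) 0.023941478561060055
```

The side view shows the jig with the leaf folded back at about (300,330) and the tile at (358,303). The top view shows the tile at (388,205), the leaf at (425,262), the wheel with the pot at (276,268) and the dropper at (328,158). Next I'll check the tool orientation and the tall obstacles in jig coordinates.

```bash
cat >> h.py <<'E'
YA=np.deg2rad(35.0); O=np.array([.5543,-.2141])
ex=np.array([np.cos(YA),np.sin(YA)]); ey=np.array([-ex[1],ex[0]])
def w2j(p): p=np.asarray(p); q=p[...,:2]-O; return np.stack([q@ex,q@ey,p[...,2]],-1)
def j2w(x,y,z): return np.r_[O+ex*x+ey*y,z]
def rep():
    s=ctrl.get_state(); M=R.from_rotvec(s['tool_rot']).as_matrix(); p=np.array(s['position'])
    f=np.array(s['ft_force']); fj=[f[:2]@ex,f[:2]@ey,f[2]]
    print('t',round(float(s['time']),2),'jig mm',(w2j(p)*1000).round(1),'F jig',np.round(fj,1),'grip',round(float(s['grip_width']),3))
    ty=M[:,1]; print(' tool x',M[:,0].round(3),'tool y angle vs jig y deg',np.round(np.degrees(np.arctan2(ty@np.r_[-ey*0+ex,0]*-1,ty@np.r_[ey,0])),1))
    return p,M
def to(x,y,z):
    p,M=rep(); d=M.T@(j2w(x/1e3,y/1e3,z/1e3)-p)/.025; print(' dp units to',x,y,z,':',d.round(2)); 
E
python3 - <<'E'
from h import *
p,M=rep(); print(M.round(3))
for x in (-140,130):to(x,0,200)
d=np.load('pics/top0.npz')['d'];P=cloud('top',d);J=w2j(P)
for lo,hi in((.06,.09),(.09,.13),(.13,.4)):
  m=((P[...,2]>lo)&(P[...,2]<hi)&(P[...,0]>.2)&(P[...,0]<1.0)).astype(np.uint8)
  n,l,s,c=cv2.connectedComponentsWithStats(m)
  for k in range(1,n):
    if s[k,4]>25: q=J[l==k]*1e3; w=P[l==k]*1e3; print(lo,s[k,4],'jig',q.min(0).round(),q.max(0).round(),'world',w.mean(0).round())
E
```

```text
t 0.6 jig mm [-432.3 -148.8  222.6] F jig [ 0.1  1.  -0.3] grip 1.0
 tool x [ 0. -0. -1.] tool y angle vs jig y deg 171.1
[[ 0.     0.439 -0.898]
 [-0.    -0.898 -0.439]
 [-1.     0.     0.   ]]
t 0.6 jig mm [-432.3 -148.8  222.6] F jig [ 0.1  1.  -0.3] grip 1.0
 tool x [ 0. -0. -1.] tool y angle vs jig y deg 171.1
 dp units to -140 0 200 : [  0.9   -7.7  -10.62]
t 0.6 jig mm [-432.3 -148.8  222.6] F jig [ 0.1  1.  -0.3] grip 1.0
 tool x [ 0. -0. -1.] tool y angle vs jig y deg 171.1
 dp units to 130 0 200 : [  0.9   -9.38 -21.29]
0.06 3170 jig [ 174. -218.   60.] [418. -33.  88.] world [ 861. -146.   77.]
0.06 396 jig [403. 246.  60.] [442. 347.  90.] world [726. 260.  75.]
0.06 150 jig [286.  84.  60.] [321. 135.  90.] world [746.  49.  76.]
0.06 156 jig [257.  85.  60.] [297. 147.  90.] world [702.  39.  77.]
0.06 131 jig [216.  17.  60.] [247.  47.  89.] world [721. -54.  71.]
0.09 639 jig [405. 253.  90.] [448. 342. 130.] world [728. 265. 110.]
0.09 157 jig [282.  83.  90.] [321. 137. 130.] world [744.  48. 105.]
0.09 39 jig [225.  26.  93.] [237.  39. 104.] world [724. -55.  98.]
0.09 147 jig [257.  90.  90.] [297. 147. 130.] world [705.  43. 101.]
0.09 7838 jig [ -2. 141.  90.] [198. 341. 130.] world [495.  39.  96.]
0.09 763 jig [ 71. 217.  99.] [124. 275. 130.] world [494.  45. 108.]
0.13 124 jig [313.  88. 130.] [331. 102. 219.] world [763.  48. 179.]
0.13 2279 jig [409. 270. 130.] [453. 369. 262.] world [724. 287. 217.]
0.13 150 jig [284.  63. 131.] [294.  86. 249.] world [747.  12. 197.]
0.13 139 jig [314. 127. 131.] [332. 141. 235.] world [742.  81. 189.]
0.13 99 jig [244.  88. 131.] [263. 101. 250.] world [706.   8. 202.]
0.13 109 jig [285. 143. 131.] [291. 165. 243.] world [701.  78. 195.]
0.13 61 jig [246. 128. 133.] [262. 142. 239.] world [682.  41. 201.]
0.13 336 jig [ 63. 212. 130.] [128. 280. 150.] world [490.  40. 142.]
```

View pics/top0c.png

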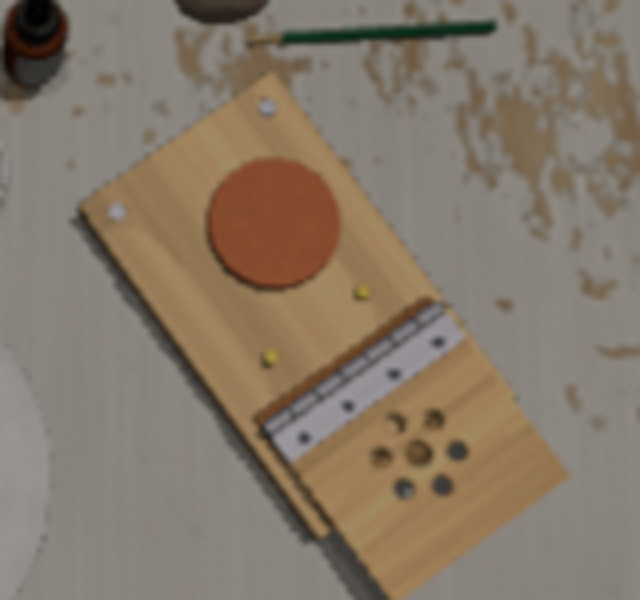

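Request:
servo_tool([
  [0,-0.2,-1],
  [0,-0.2,-1],
  [0,-0.2,-1],
  [0,-0.2,-1],
  [0,-0.2,-1],
], yaw=[-0.74,-0.74,0,0,0], fingers=0.46)

```text
time: 1.1
position: [0.3783, -0.4955, 0.2227]
tool_rot: [1.873, 0.589, -1.873]
ft_force: [0.8, 1.3, -0.0]
grip_width: 0.629
```

Request:
servo_tool([
  [0,-0.2,-1],
  [0,-0.2,-1],
  [0,-0.2,-1],
  [0,-0.2,-1],
  [0,-0.2,-1],
], yaw=[0,0,0,0,0])

```text
time: 1.6
position: [0.4665, -0.4034, 0.2227]
tool_rot: [1.873, 0.589, -1.873]
ft_force: [0.6, -0.4, -0.4]
grip_width: 0.459
```

Request:
servo_tool([
  [0,-0.2,-1],
  [0,-0.2,-1],
  [0,-0.2,-1],
  [0,-0.2,-1],
  [0,-0.2,-1],
], yaw=[0,0,0,0,0])

```text
time: 2.1
position: [0.5546, -0.3114, 0.2227]
tool_rot: [1.873, 0.589, -1.873]
ft_force: [0.3, -0.1, -0.1]
grip_width: 0.458
```

```bash
python3 -c "
from h import *
to(129,-12.5,100)"
```

```text
t 2.1 jig mm [-55.5 -79.9 222.7] F jig [ 0.2 -0.3 -0.1] grip 0.458
 tool x [ 0. -0. -1.] tool y angle vs jig y deg 179.9
 dp units to 129 -12.5 100 : [ 4.91 -2.71 -7.38]
```

Request:
servo_tool([
  [0,-0.34,-0.92],
  [0,-0.34,-0.92],
  [0,-0.34,-0.92],
  [0,-0.34,-0.92],
  [0,-0.34,-0.92],
], yaw=[0,0,0,0,0])

```text
time: 2.6
position: [0.6244, -0.2106, 0.2226]
tool_rot: [1.873, 0.589, -1.873]
ft_force: [-0.0, -0.1, -0.9]
grip_width: 0.462
```

Request:
servo_tool([
  [0.6,-0.34,-0.92],
  [0.8,-0.34,-0.92],
  [0.9,-0.33,-0.94],
  [1,0,0],
  [1,0,0],
], yaw=[0,0,0,0,0])

```text
time: 3.1
position: [0.667, -0.1493, 0.1142]
tool_rot: [1.872, 0.592, -1.871]
ft_force: [0.4, -0.6, -0.7]
grip_width: 0.461
```

```bash
python3 -c "
from h import *
to(129,-12.5,28)
shot('side','s1')
shot('top','t1')
im=np.load('pics/s1.npz')['im'][200:380,230:470];cv2.imwrite('pics/s1c.png',cv2.resize(im[:,:,::-1],None,fx=3.2,fy=3.2,interpolation=2))
"
```

```text
t 3.1 jig mm [129.5 -11.6 114.2] F jig [ 0.  -0.8 -0.7] grip 0.461
 tool x [ 0.001  0.    -1.   ] tool y angle vs jig y deg -179.9
 dp units to 129 -12.5 28 : [3.45 0.04 0.02]
```

View pics/s1c.png

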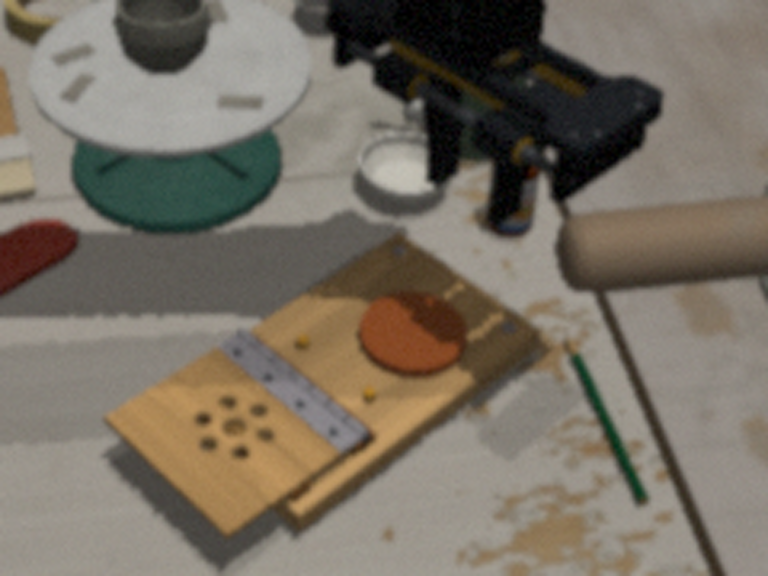

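The picture shows both open fingers above the board beyond the tile. Their shadows fall at about (450,290) and (490,325), either side of the tile's axis. Now I'll lower.

Request:
servo_tool([
  [1,0,0],
  [1,0,0],
  [0.8,0,0],
  [0.4,0,0],
  [0.2,0,0],
], yaw=[0,0,0,0,0])

```text
time: 3.7
position: [0.6665, -0.1512, 0.0301]
tool_rot: [1.873, 0.589, -1.873]
ft_force: [-0.3, -0.4, 1.0]
grip_width: 0.461
```

```bash
python3 -c "
from h import *
to(129,-12.5,28)
shot('side','s2')
im=np.load('pics/s2.npz')['im'][200:380,230:470];cv2.imwrite('pics/s2c.png',cv2.resize(im[:,:,::-1],None,fx=3.2,fy=3.2,interpolation=2))
"
```

```text
t 3.7 jig mm [128.  -12.8  30.1] F jig [-0.5 -0.2  1. ] grip 0.461
 tool x [-0. -0. -1.] tool y angle vs jig y deg 179.9
 dp units to 129 -12.5 28 : [ 0.09 -0.01 -0.04]
```

View pics/s2c.png

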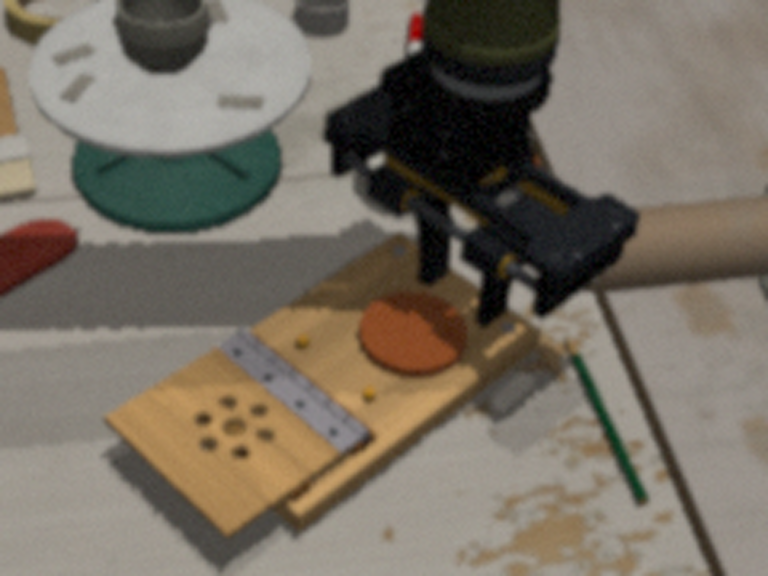

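Request:
servo_tool([
  [0.08,0,0.15],
  [0,0,0.2],
  [0,-0.06,0.14],
  [0,-0.06,0.14],
  [0,-0.06,0.14],
], yaw=[0,0,0,0,0])

```text
time: 4.25
position: [0.6481, -0.1584, 0.0287]
tool_rot: [1.874, 0.589, -1.872]
ft_force: [0.2, -0.7, 1.0]
grip_width: 0.46
```

Request:
servo_tool([
  [0,-0.06,0.14],
  [0,-0.07,0.14],
  [0,-0.07,0.14],
  [0,-0.07,0.12],
  [0,-0.06,0.08],
], yaw=[0,0,0,0,0])

```text
time: 4.75
position: [0.6302, -0.1604, 0.028]
tool_rot: [1.873, 0.589, -1.873]
ft_force: [0.2, -0.8, 0.3]
grip_width: 0.461
```

```bash
cat >> h.py <<'E'
def tile():
    for n in('top','side'):
        im,d=ctrl.get_image(n);P=cloud(n,d);r=ctrl.cut_out(n,'tile_centre')
        if not r: print(n,'none');continue
        Q=P[r[0]['region']&(d>0)]; Q=Q[abs(Q[:,2]-.033)<.002]; J=w2j(Q)*1e3
        if len(J)<20: print(n,'few');continue
        # circle fit fixed radius on hull points
        from scipy.optimize import least_squares
        h=cv2.convexHull(J[:,:2].astype(np.float32))[:,0]
        f=least_squares(lambda c:np.hypot(*(h-c).T)-33.7,J[:,:2].mean(0),loss='soft_l1')
        print(n,round(r[0]['score'],2),len(J),'tile jig',f.x.round(1),'z',J[:,2].mean().round(1))
E
python3 -c "
from h import *
to(90,0,28)
tile()
shot('side','s3')
im=np.load('pics/s3.npz')['im'][200:380,230:470];cv2.imwrite('pics/s3c.png',cv2.resize(im[:,:,::-1],None,fx=3.2,fy=3.2,interpolation=2))
"
```

```text
t 4.75 jig mm [93.   0.4 28. ] F jig [-0.3 -0.8  0.3] grip 0.461
 tool x [-0. -0. -1.] tool y angle vs jig y deg 179.9
 dp units to 90 0 28 : [0.   0.02 0.12]
top 0.71 193 tile jig [65.4 22.3] z 32.8
side 0.62 617 tile jig [55.9  1.2] z 33.0
```

View pics/s3c.png

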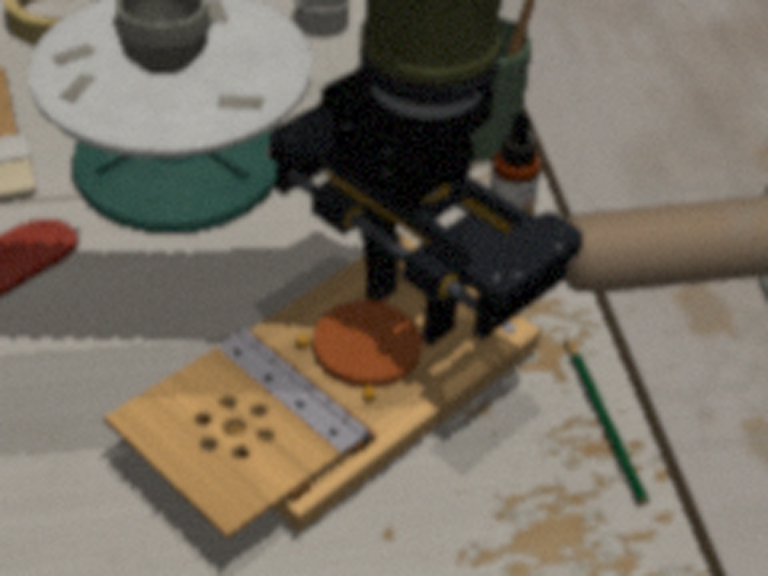

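The tile (360,340) is near both pins (305,343) and (370,393), about 3 mm short. I'll push on gently.

Request:
servo_tool([
  [0,0,0.06],
  [0,0,0.06],
  [0,0,0.03],
  [0,0,0.03],
  [0,0,0],
], yaw=[0,0,0,0,0])

```text
time: 5.5
position: [0.6272, -0.1629, 0.0282]
tool_rot: [1.874, 0.589, -1.872]
ft_force: [1.1, -0.1, 0.2]
grip_width: 0.463
```

```bash
python3 -c "
from h import *
to(90,0,28)"
```

```text
t 5.5 jig mm [89.1  0.1 28.2] F jig [ 0.9 -0.7  0.2] grip 0.463
 tool x [ 0.001 -0.    -1.   ] tool y angle vs jig y deg 179.9
 dp units to 90 0 28 : [ 0.01  0.   -0.04]
```

Request:
servo_tool([
  [0,0,0.03],
  [0,0,0.03],
  [0,0,0.03],
  [0,0,0.03],
  [0,0,0],
], yaw=[0,0,0,0,0])

```text
time: 6.0
position: [0.6263, -0.1636, 0.0288]
tool_rot: [1.876, 0.59, -1.869]
ft_force: [5.3, 1.7, 0.4]
grip_width: 0.458
```

```bash
python3 -c "
from h import *
to(90,0,28)"
```

```text
t 6.0 jig mm [88.   0.1 28.8] F jig [ 5.3 -1.6  0.4] grip 0.458
 tool x [ 0.004  0.001 -1.   ] tool y angle vs jig y deg 180.0
 dp units to 90 0 28 : [ 0.03  0.   -0.08]
```

The reaction rises to 5 N, so the tile is on at least one pin. I'll back off, shut the fingers and give one centred push so that it settles on both.

Request:
servo_tool([
  [0,0,-0.3],
  [0,0,-0.3],
  [0,0,-0.3],
  [0,0,0],
  [0,0,0],
], yaw=[0,0,0,0,0], fingers=0, grip_force=20)

```text
time: 6.5
position: [0.6427, -0.1515, 0.0277]
tool_rot: [1.872, 0.59, -1.874]
ft_force: [-0.1, -0.7, -0.3]
grip_width: 0.092
```

```bash
python3 -c "
from h import *
to(97,0,28);tile()"
```

```text
t 6.5 jig mm [108.3   0.6  27.7] F jig [-0.5 -0.5 -0.3] grip 0.092
 tool x [-0.001 -0.    -1.   ] tool y angle vs jig y deg 180.0
 dp units to 97 0 28 : [-0.01  0.02  0.45]
top none
side 0.74 640 tile jig [52.2  0.8] z 33.0
```

Request:
servo_tool([
  [0,0,0],
  [0,0,0.15],
  [0,0,0.15],
  [0,0,0.1],
  [0,0,0.05],
], yaw=[0,0,0,0,0])

```text
time: 7.2
position: [0.6335, -0.1586, 0.0281]
tool_rot: [1.874, 0.589, -1.873]
ft_force: [1.3, 0.3, 0.4]
grip_width: 0.006
```

Request:
servo_tool([
  [0,0,0.03],
  [0,0,0.03],
  [0,0,0.03],
  [0,0,0.03],
  [0,0,0],
], yaw=[0,0,0,0,0])

```text
time: 7.7
position: [0.633, -0.1588, 0.0288]
tool_rot: [1.876, 0.59, -1.869]
ft_force: [4.1, 2.3, 0.1]
grip_width: 0.002
```

```bash
python3 -c "
from h import *
to(97,0,28)"
```

```text
t 7.7 jig mm [96.2  0.1 28.8] F jig [ 4.7 -0.4  0.1] grip 0.002
 tool x [ 0.004  0.001 -1.   ] tool y angle vs jig y deg 180.0
 dp units to 97 0 28 : [ 0.03  0.01 -0.03]
```

Request:
servo_tool([
  [0,0,-0.6],
  [-0.3,0,-0.6],
  [-1,0,0],
  [-1,0,0],
  [-1,0,0],
], yaw=[0,0,0,0,0])

```text
time: 8.2
position: [0.6553, -0.1423, 0.1106]
tool_rot: [1.87, 0.591, -1.876]
ft_force: [0.5, -0.5, -0.8]
grip_width: 0.006
```

Request:
servo_tool([
  [-0.8,0,0.8],
  [0,0,1],
  [0,0,1],
  [0,0,1],
  [0,0,1],
], yaw=[0,0,0,0,0])

```text
time: 8.7
position: [0.5561, -0.2118, 0.1302]
tool_rot: [1.871, 0.59, -1.876]
ft_force: [0.7, -0.2, -0.2]
grip_width: 0.006
```

Request:
servo_tool([
  [0,0,1],
  [0,0,1],
  [0,0,1],
  [0,0,1],
  [0,0,1],
], yaw=[0,0,0,0,0])

```text
time: 9.2
position: [0.4537, -0.2833, 0.1303]
tool_rot: [1.872, 0.591, -1.875]
ft_force: [0.9, -0.6, -0.1]
grip_width: 0.002
```

```bash
python3 -c "
from h import *
to(-135,0,100);tile()
for n in('side','top'):
  im,d=shot(n,n+'4');P=cloud(n,d);r=ctrl.cut_out(n,'stencil')
  Q=P[r[0]['region']&(d>0)];Q=w2j(Q[Q[:,2]>.031])*1e3;print(Q[:,0].min(),np.percentile(Q[:,1],[1,99]));c=np.polyfit(Q[:,0],Q[:,2],1);print(c)
im=np.load('pics/top4.npz')['im'][150:320,320:480];cv2.imwrite('pics/top4c.png',cv2.resize(im[:,:,::-1],None,fx=3.5,fy=3.5,interpolation=2))
"
```

```text
t 9.2 jig mm [-122.1    1.   130.3] F jig [ 0.4 -1.  -0.1] grip 0.002
 tool x [-0.002  0.    -1.   ] tool y angle vs jig y deg 179.9
 dp units to -135 0 100 : [1.21 0.04 0.52]
top 0.74 636 tile jig [53.1 -0.6] z 33.0
side 0.92 649 tile jig [52.5  0.9] z 33.0
-158.18641293271676 [-54.1376143   53.62466876]
[-0.09470953 34.50010791]
-104.67970067891103 [-54.94078426  52.1670076 ]
[-2.33097276e-02  3.75550657e+01]
```

View pics/top4c.png

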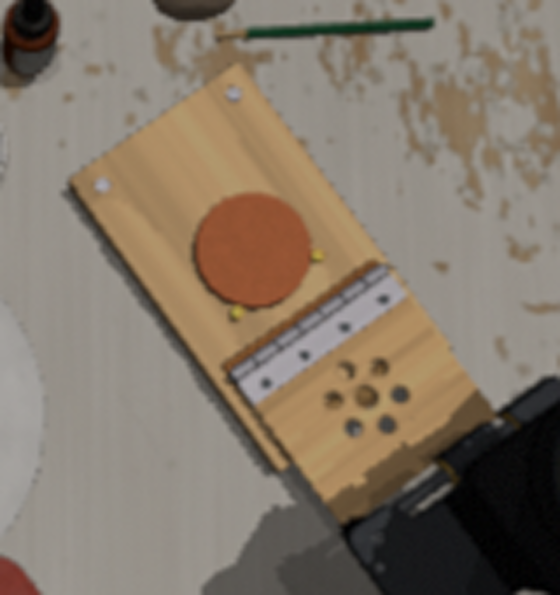

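View pics/side4.png

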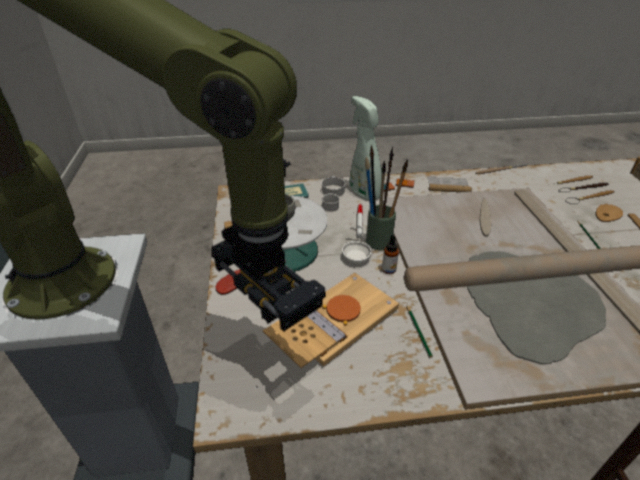

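The top view shows the tile (252,250) against both brass pins (317,256) and (237,313). Both cameras put it within about 1 mm of (53,0). Now I'll bring the shut fingertips down outside the leaf's free edge.

Request:
servo_tool([
  [0,0.04,0.5],
  [1,0,0],
  [1,0,0],
  [1,0,0],
  [1,0,0],
], yaw=[0,0,0,0,0])

```text
time: 10.1
position: [0.4448, -0.2915, 0.0297]
tool_rot: [1.873, 0.589, -1.873]
ft_force: [-0.7, -0.1, -1.0]
grip_width: 0.003
```

Request:
servo_tool([
  [0.6,0,0],
  [0.1,0,-0.2],
  [0,0,-0.25],
  [0,0,-0.15],
  [0,0,-0.1],
], yaw=[0,0,0,0,0])

```text
time: 10.6
position: [0.4596, -0.2822, 0.0141]
tool_rot: [1.871, 0.588, -1.873]
ft_force: [-4.9, -3.8, -0.1]
grip_width: 0.005
```

```bash
python3 -c "
from h import *
to(-115,0,12)
shot('side','s5')
im=np.load('pics/s5.npz')['im'][200:380,200:440];cv2.imwrite('pics/s5c.png',cv2.resize(im[:,:,::-1],None,fx=3.2,fy=3.2,interpolation=2))"
```

```text
t 10.6 jig mm [-116.6   -1.4   14.1] F jig [-6.2 -0.3 -0.1] grip 0.005
 tool x [-0.001 -0.002 -1.   ] tool y angle vs jig y deg 180.0
 dp units to -115 0 12 : [ 0.08 -0.06 -0.07]
```

View pics/s5c.png

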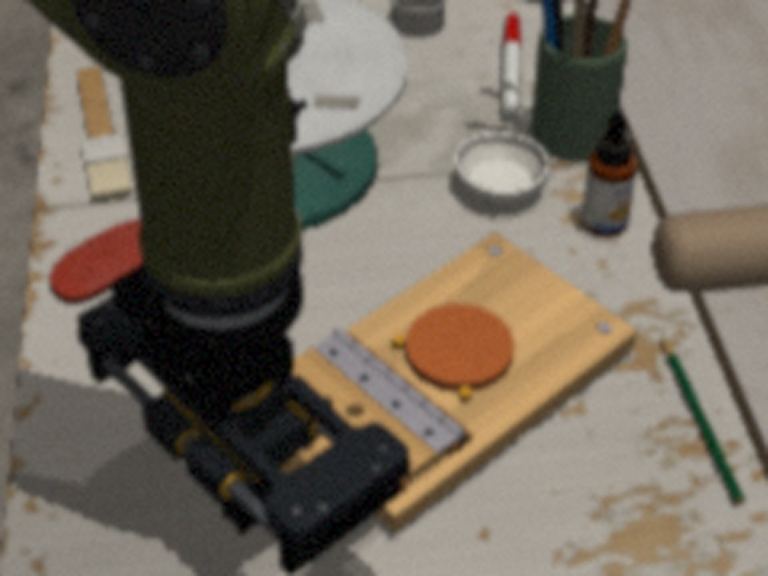

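The shut fingers (about 240,480 in the crop) touch the free edge with 6 N. I'll press a little more and lift, so that friction carries the edge up.

Request:
servo_tool([
  [0,0,-0.08],
  [-0.2,0,-0.02],
  [-0.2,0,-0.02],
  [-0.2,0,-0.03],
  [-0.2,0,-0.04],
], yaw=[0,0,0,0,0])

```text
time: 11.15
position: [0.4614, -0.2807, 0.0336]
tool_rot: [1.87, 0.586, -1.877]
ft_force: [-5.7, -4.7, 1.3]
grip_width: 0.004
```

```bash
cat >> h.py <<'E'
def leaf(f):
    for n in('side','top'):
        im,d=shot(n,f+n);P=w2j(cloud(n,d))*1e3
        r=ctrl.cut_out(n,'stencil')
        if not r: print(n,'none');continue
        Q=P[r[0]['region']&(d>0)];Q=Q[(abs(Q[:,1])<56)&(np.hypot(Q[:,0],Q[:,2]-35)<112)&(Q[:,2]>31)]
        if len(Q)<20: print(n,'few');continue
        a=np.arctan2(Q[:,2]-35,-Q[:,0]);far=np.hypot(Q[:,0],Q[:,2]-35)>35
        print(n,round(r[0]['score'],2),len(Q),'leaf angle~',np.percentile(a[far],[10,50,90]).round(2),'min x',Q[:,0].min().round(1),'max z',Q[:,2].max().round(1))
    im=np.load(f'pics/{f}side.npz')['im'][200:380,200:440];cv2.imwrite(f'pics/{f}c.png',cv2.resize(im[:,:,::-1],None,fx=3.2,fy=3.2,interpolation=2))
E
python3 -c "
from h import *
rep();leaf('l1')"
```

```text
t 11.15 jig mm [-114.3   -1.3   33.6] F jig [-7.4 -0.6  1.3] grip 0.004
 tool x [-0.003 -0.003 -1.   ] tool y angle vs jig y deg 179.8
side 0.81 588 leaf angle~ [0.21 0.25 0.28] min x -87.1 max z 57.1
top few
```

View pics/l1c.png

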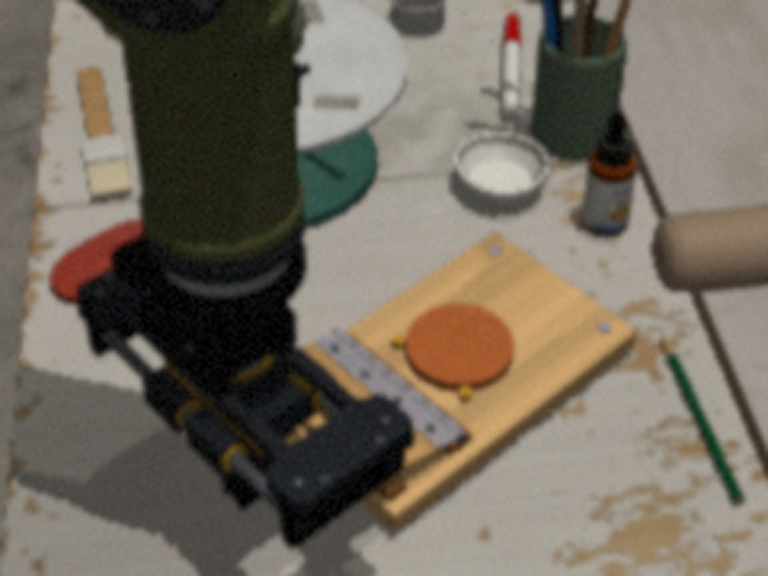

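Request:
servo_tool([
  [-0.48,0,-0.14],
  [-0.46,0,-0.2],
  [-0.44,0,-0.25],
  [-0.4,0,-0.3],
  [-0.36,0,-0.35],
], yaw=[0,0,0,0,0])

```text
time: 11.85
position: [0.4882, -0.2621, 0.0881]
tool_rot: [1.873, 0.586, -1.875]
ft_force: [-2.8, -2.1, 2.4]
grip_width: 0.004
```

```bash
python3 -c "
from h import *
rep();leaf('l2')"
```

```text
t 11.85 jig mm [-81.7  -1.4  88.1] F jig [-3.5 -0.1  2.4] grip 0.004
 tool x [-0.001 -0.002 -1.   ] tool y angle vs jig y deg 179.8
side 0.62 160 leaf angle~ [0.84 0.88 0.91] min x -59.2 max z 103.3
top 0.76 1426 leaf angle~ [0.91 0.94 0.97] min x -49.6 max z 103.8
```

View pics/l2c.png

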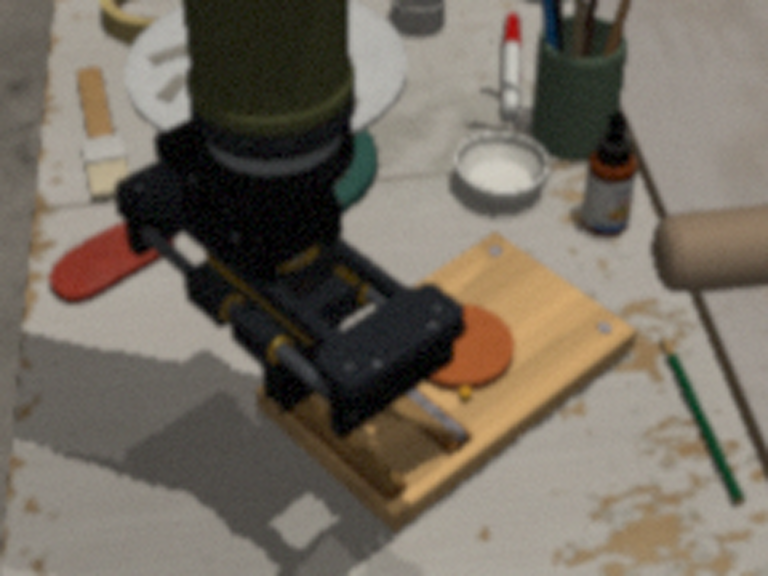

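Request:
servo_tool([
  [-0.2,0,-0.38],
  [-0.18,0,-0.38],
  [-0.14,0,-0.38],
  [-0.1,0,-0.38],
  [-0.06,0,-0.38],
], yaw=[0,0,0,0,0])

```text
time: 12.55
position: [0.5291, -0.2324, 0.1038]
tool_rot: [1.873, 0.59, -1.872]
ft_force: [-0.3, -0.3, 0.1]
grip_width: 0.008
```

Request:
servo_tool([
  [-0.04,0,-0.3],
  [0,0,-0.3],
  [0,0,-0.3],
  [0,0,-0.3],
  [0,0,-0.3],
], yaw=[0,0,0,0,0])

```text
time: 13.05
position: [0.5588, -0.2115, 0.1042]
tool_rot: [1.873, 0.59, -1.874]
ft_force: [-1.4, 0.4, 0.1]
grip_width: 0.006
```

```bash
python3 -c "
from h import *
rep();leaf('l3')"
```

```text
t 13.05 jig mm [  5.2  -0.5 104.2] F jig [-0.9  1.1  0.1] grip 0.006
 tool x [-0.001  0.    -1.   ] tool y angle vs jig y deg 179.9
side 0.65 1487 leaf angle~ [1.78 1.8  1.83] min x -7.0 max z 137.0
top none
```

View pics/l3c.png

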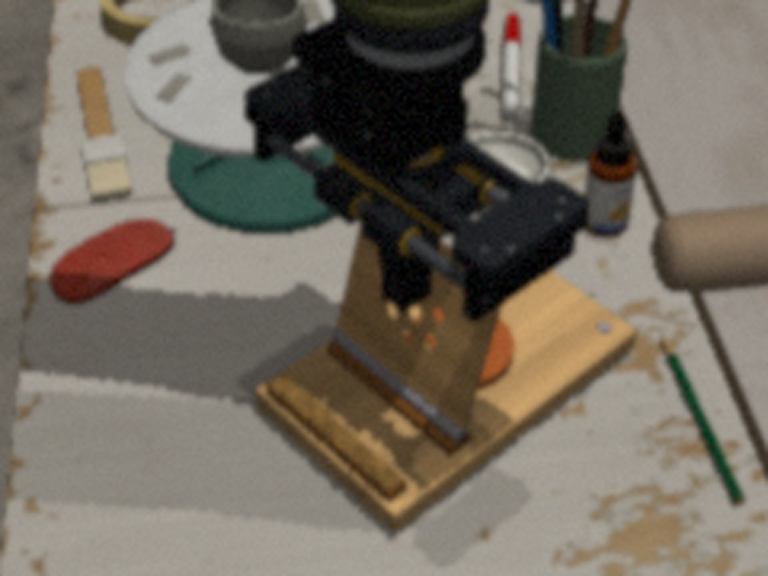

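The leaf stands at about 1.8 rad, past upright, with the fingertips behind it (405,290). Next I'll carry it over in an arc.

Request:
servo_tool([
  [0.1,0,-0.4],
  [0.13,0,-0.38],
  [0.2,0,-0.32],
  [0.24,0,-0.29],
  [0.28,0,-0.25],
], yaw=[0,0,0,0,0])

```text
time: 13.75
position: [0.5931, -0.1876, 0.0802]
tool_rot: [1.873, 0.59, -1.872]
ft_force: [0.2, -1.1, -0.8]
grip_width: 0.001
```

Request:
servo_tool([
  [0.3,0,-0.23],
  [0.33,0,-0.16],
  [0.34,0,-0.14],
  [0,0,0],
  [0,0,0],
], yaw=[0,0,0,0,0])

```text
time: 14.25
position: [0.6028, -0.1808, 0.0562]
tool_rot: [1.872, 0.59, -1.874]
ft_force: [0.3, -0.2, -0.1]
grip_width: 0.007
```

```bash
python3 -c "
from h import *
to(62,0,37);leaf('l4')"
```

```text
t 14.25 jig mm [58.9 -0.5 56.2] F jig [ 0.2 -0.3 -0.1] grip 0.007
 tool x [-0.001  0.    -1.   ] tool y angle vs jig y deg 179.9
 dp units to 62 0 37 : [ 0.77 -0.02 -0.13]
side 0.78 1814 leaf angle~ [2.83 2.88 2.91] min x -4.8 max z 60.1
top 0.84 483 leaf angle~ [1.8  1.82 1.82] min x -4.9 max z 142.0
```

View pics/l4c.png

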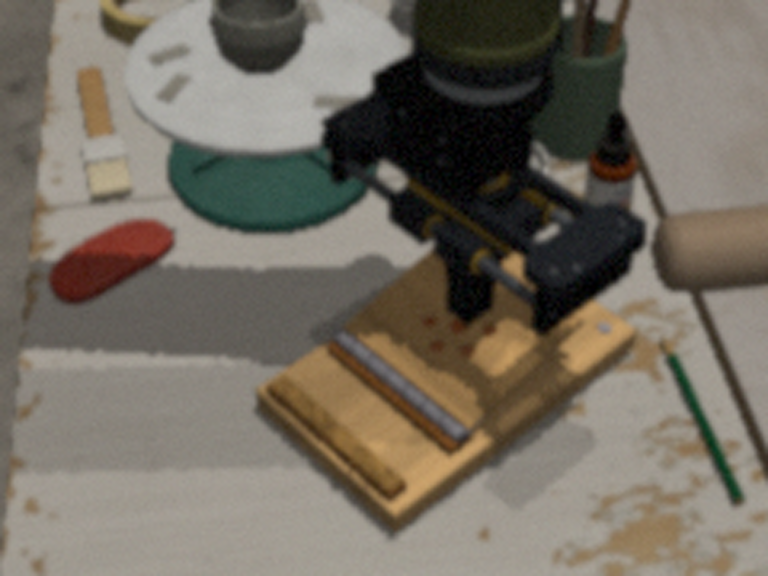

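The leaf is at about 2.88 rad with the fingertips on it (470,300). I'll press down to the tile.

Request:
servo_tool([
  [0.2,0,0],
  [0.2,0,0],
  [0.2,0,0],
  [0.1,0,0],
  [0.05,0,0],
], yaw=[0,0,0,0,0])

```text
time: 14.95
position: [0.6026, -0.1806, 0.0374]
tool_rot: [1.872, 0.59, -1.874]
ft_force: [-1.6, 0.7, 5.3]
grip_width: 0.006
```

Request:
servo_tool([
  [0.04,0,0],
  [0.03,0,0],
  [0.03,0,0],
  [0,0,0],
  [0,0,0],
], yaw=[0,0,0,0,0])

```text
time: 15.45
position: [0.6027, -0.1806, 0.0374]
tool_rot: [1.872, 0.589, -1.874]
ft_force: [-6.1, 1.3, 12.3]
grip_width: 0.004
```

```bash
python3 -c "
from h import *
to(59,0,37)"
```

```text
t 15.45 jig mm [58.9 -0.4 37.4] F jig [-4.3  4.6 12.3] grip 0.004
 tool x [-0.001 -0.    -1.   ] tool y angle vs jig y deg 179.9
 dp units to 59 0 37 : [ 0.02 -0.01 -0.  ]
```

```bash
python3 -c "
from h import *
leaf('l5')
for n in('side','top'):
  d=np.load(f'pics/l5{n}.npz')['d'];J=w2j(cloud(n,d))*1e3
  m=(J[...,0]>12)&(J[...,0]<102)&(abs(J[...,1])<53)&(J[...,2]>30)&(J[...,2]<42)
  Q=J[m];print(n,m.sum(),'z',np.median(Q[:,2]),'slope',np.polyfit(Q[:,0],Q[:,2],1))
rep()
for n in('side','top'):
  for l in ('colour_dish','oxide_dropper','pinch_pot'):
    im,d=ctrl.get_image(n);r=ctrl.search_frame(n,l);print(n,l,[np.round(q['extent']) for q in r[:1]])
"
```

```text
side 0.77 1666 leaf angle~ [3.04 3.11 3.13] min x -5.2 max z 113.9
top 0.83 464 leaf angle~ [1.8  3.08 3.13] min x -3.9 max z 133.4
side 1293 z 36.82848507634296 slope [-2.27751456e-03  3.69061911e+01]
top 238 z 36.91129696065959 slope [-6.31665692e-03  3.68680066e+01]
t 15.65 jig mm [58.8 -0.4 37.4] F jig [-3.4  4.8 13.2] grip 0.007
 tool x [-0.001 -0.001 -1.   ] tool y angle vs jig y deg 179.9
side colour_dish [array([366., 246., 376., 261.])]
side oxide_dropper [array([381., 236., 399., 272.])]
side pinch_pot [array([266., 193., 294., 223.])]
top colour_dish [array([285., 176., 322., 208.])]
top oxide_dropper [array([321., 146., 336., 170.])]
top pinch_pot [array([259., 251., 294., 287.])]
```

View pics/l5c.png

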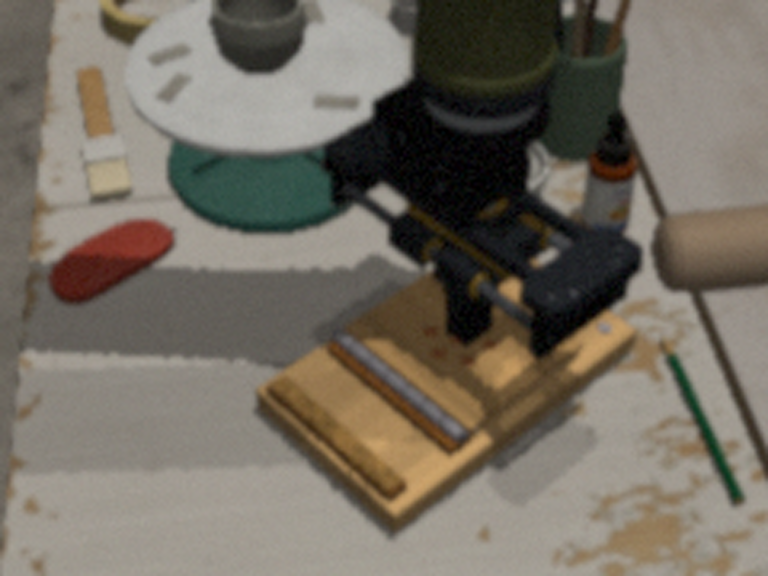

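The leaf lies flat with its top at 36.9 mm and a slope near 0. Terracotta shows through the holes at about (440,340), and the fingers are pressing with about 13 N.

```bash
python3 -c "
from h import *
print(ctrl.close_job()); rep()"
```

```text
the job is handed in; nothing more can be done
None
the job is handed in; nothing more can be done
```

The job is done and handed in at about 16 s of the 48 s limit. The tile is home against both brass pins and the stencil leaf lies flat on it. The fingertips are still pressing the leaf down.

- **Tile:** I slid it home with the open fingers, then settled it with one centred push with the fingers shut, which met about 5 N of resistance. Before the leaf was closed, the cameras put its centre at (53.1, −0.6) and (52.5, 0.9) mm in the jig's x and y, against a target of (53, 0). The top view showed it touching both pins. After the leaf closed, I could only see terracotta through the holes and did not measure the tile's position again.
- **Leaf:** I lifted its free edge by friction with the shut fingertips and swung it over the spine. Its top measured 36.8 to 36.9 mm above the table with almost no slope, against 37 mm expected. The cut-out angle estimates were noisy because the gripper hid part of the leaf: the top camera's ranged from 1.8 to 3.13 rad. I relied on the depth reading and the fingertip height of 37.4 mm instead.
- **Final push:** The last reading was about 13 N downward, with roughly 3 to 5 N of sideways force on each axis.
- **Other things on the table:** The colour dish, dropper and pinch pot were still found, and in the pictures nothing looked moved. I did not measure the tape, ring cutter or marker. The side camera saw only a sliver of the dish behind the arm.

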